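Move the tape roll to the spare folding hook and fold the empty hook away

TASK

Fold down the spare hook on the tool panel, move the roll of tape from the hook it hangs on over to that one, and fold the emptied hook up flat against the panel so that it is out of the way. Leave the other things on the bench where they are.

Things in the scene. Friction and masses are not known exactly. Their poses are not given: they have to be found in the camera images.
- panel: grey perforated steel tool panel, upright, bolted down, 460 mm wide, top edge 360 mm above the bench. Origin on the bench under the middle of its front face; the front looks along its -x, y runs along it, z up. Flat on it, beside the hooks: a steel rule in the middle (4 mm proud); cutters and a nut driver at its two ends (y = -198 and +198 mm, up to 30 mm proud)
- hook_used: fixed dark steel bracket of the hook that carries the roll at the start: wall plate 46 mm wide, from 24 mm below to 122 mm above the origin, with a clevis 27 mm wide standing 39 mm out. Origin on the panel's face, level with the hinge pin (155 to 185 mm above the bench); axes as the panel's (-x out of the panel, y along it). The hooks are 140 to 180 mm apart; either may be the nearer
- hook_spare: the same bracket for the spare hook, which starts folded up or nearly so; same origin and axes
- flip_used (a joint): arm of hook_used: 0 = folded, upright against the panel; 1.571 (its start) = folded down, level and straight out of the panel, on its stop. Flat bar 14 mm wide, 10 mm thick, with a 28 mm black ball on its end, ball centre 110 mm from the pin. It turns about the pin (panel's y); stiff, 0.12 N m of friction plus the arm's 110 g, and stays where left
- flip_spare (a joint): the same for hook_spare; starts between 0 and 0.25
- hook_used_pin (a point): middle of the hinge pin of hook_used, 28 mm in front of the panel's face; axes as the panel's
- hook_spare_pin (a point): middle of the hinge pin of hook_spare, 28 mm in front of the panel's face; axes as the panel's
- hook_used_ball (a point): centre of the 28 mm ball at the end of hook_used's arm (its z axis points from the pin to the ball); folded, it stands 28 mm in front of the panel, which rises 65 to 95 mm above it, so a gripper must come in leaning away from the panel
- hook_spare_ball (a point): the same point on hook_spare's arm
- tape_roll: cream roll of masking tape: outer diameter 114 mm, hole 76 mm, 25 mm wide, 150 to 310 g, rigid. Origin at its centre, x along its axis. At the start it hangs on hook_used's arm, its axis along the arm, its middle 82 to 94 mm in front of the panel, its centre 33 mm below the pin (the bar's top is 5 mm above the pin, the hole's radius 38 mm)
- multimeter: bystander, leave it: red handheld meter lying on its back, 190 x 88 x 49 mm; origin at the middle of its underside
- circuit_board: bystander, leave it: green circuit board 200 x 160 mm with parts up to 41 mm high; origin at the middle of its underside
- solder_reel: bystander, leave it: reel of solder standing on end, 62 mm diameter, 52 mm high; origin at the middle of its underside
- transformer: bystander, leave it: small mains transformer, 70 x 46 x 48 mm, standing in front of the panel by the hooks; origin at the middle of its underside
- parts_tray: bystander, leave it: open red tray 110 x 85 x 28 mm, in front of the panel below the hooks; origin at the middle of its underside
- flux_bottle: bystander, leave it: small amber bottle, 38 mm diameter, 75 mm high; origin at the middle of its underside
- screwdriver: bystander, leave it: screwdriver 190 mm long lying on the bench, its handle to -x; origin at the middle of its underside
Not all that is in view belongs to the job. Leave any orange or turquoise look-alike of the tape_roll alone.

How it is judged (in metres and radians):
At the end, for the whole second after the job is handed in: The spare arm is down (over 1.40 of 1.57 rad) and the roll hangs on it by its hole, at rest (under 0.08 m/s), its centre 30 to 140 mm out from the panel, within 30 mm sideways of the arm, 15 to 60 mm below the pin; the other arm is folded up flat (under 0.25 rad) (value of joint flip_spare above 1.4 rad and value of joint flip_used below 0.25 rad and contact force between tape_roll and hook_spare above 0.5 N and x of tape_roll in the frame of hook_spare between -0.14 and -0.03 m and y of tape_roll in the frame of hook_spare between -0.03 and 0.03 m and z of tape_roll in the frame of hook_spare between -0.06 and -0.015 m and linear speed of tape_roll below 0.08 m/s); the robot touches nothing.
It fails at once if one of the other things on the bench is pushed or knocked more than 30 mm from its place (distance of any of multimeter, circuit_board, solder_reel, transformer, parts_tray, flux_bottle, screwdriver from where it was at the start of the episode above 0.03 m).
It also fails if it takes over 61 s, if anything falls off the work surface, if the arm or the gripper's body presses on something with over 40 N, if the wrist force passes 120 N, or if a joint passes its speed limit or range.

ROBOT

A 6-joint arm with a two-finger parallel gripper is mounted at the origin on the work surface. World frame = base frame: x ahead of the robot, y to its left, z up, the work surface at z = 0. Lengths are in m, angles in degrees, forces in N, time in s.
With the tool pointing down it reaches from about 0.325 to 0.775 m from the base axis. Payload 9.3 kg.
Tool frame: the origin (TCP) lies on the front face of the gripper's body, between the roots of the fingers; the fingertips stand 73 mm ahead of it and the grasp point (between the pads) lies tcp_to_grasp ahead of it (tcp_to_grasp is the distance from the TCP to the grasp point, in m); y points along the fingers, x is the direction in which the jaws open and shut, and the axes are right-handed (so a half turn about y gives the same grasp; the last joint's range is limited). The gripper opens to 85 mm and grips with 20 to 120 N. Pads are 22 mm wide; open, the fingers measure 114 mm over their backs; the gripper's body (76 mm by 85 mm) begins 54 mm behind the grasp point. The pads swing forward as they close: fully open they stand 13 mm farther back than shut.
Start: joints at [-80.707, 14.817, 1.232, 76.415, 0, 81.257], TCP at [0.17, -0.523, 0.304] pointing down, gripper open.
Joint ranges: [-174.27, 174.27], [-52.1, 104.24], [-59.71, 78.15], [-110.17, 111.67], [-87.03, 83.33], [-180, 180]. Speed limits (degrees/s): [127.2, 127.2, 159.86, 180, 180, 180].

INTERFACE

Orientations are given as a 3x3 rotation matrix whose columns are the frame's x, y, z axes.
In Python, from rig import * gives the robot as it stands. The module is installed in compiled form; this text tells all that it offers.
- The arm moves only by the tool step_arm, never from a script. Its argument "series" is a list of rows, each an object with "translation": the shift along the tool's x, y, z in m, a list of three; "roll": the turn about the tool's y in degrees; "grip": the opening, from 0 (shut) to 1 (fully open). A call has exactly 5 rows; each row shifts and turns the pose as measured when the row begins, along the tool's axes as they then stand; what a row does not reach is not made up. A row lasts 1/8 s, in which the tool goes at most 62.5 mm and 10.7 degrees, less where a joint would pass 70% of its speed; a pose out of reach is approached as far as the arm can. A call is refused whole if a number of a shift passes 0.0625 or a number of a turn 10.7, either way. A call with a gripper value outside its range is refused whole. The fingers move at their own pace and stop on an object; "newtons" is the grip in N (left out, the last holds). Time passes only in rows, so rows that do not move let the fingers close, or fill a call up. It gives the time, the measured TCP pose, the force and the opening at its end, in the units of the state.
- read_state(): the state, without advancing time (a new reading comes with each control period).
- snapshot(name): name is "side" or "top" or "wrist"; returns the picture (420x560x3 uint8, blue, green, red); there is no depth.
- calibration(name): a dict with "fx", "fy", "cx", "cy" (pixels), "rvec" (rotation vector, rad) and "tvec" (3), from world to camera coordinates, as OpenCV has them; the wrist camera has in their place "tool_from_camera" (4x4, takes a point from camera to tool coordinates, whose origin is the TCP and whose axes are the tool frame's). Camera axes: x right, y down, z forward; pixel columns grow to the right and rows downward; lengths in m; the calibration is good to about 2 mm. A picture is of the moment at which its call begins: read the wrist's pose just before it. calibration takes no time and is no camera call.
- sign_off(): hands the job in, once; it reports no verdict.
The state is a dict: "clock": time; "joint_pos": joint angles; "qvel": joint speeds; "joint_torque": joint torques, N m; "tool_pos": TCP position; "orientation": TCP orientation; "wrist_force": force on the tool from outside, world axes, zero at the start; "ft_torque": the same for the moment, N m; "gripper_width": finger opening in m.
Only numpy, scipy, OpenCV 4.12 (cv2) and the standard library are available. Lean on these libraries where they do the work, as an engineer would, in place of code of your own. Each camera call takes 0.05 s, during which the arm holds its last target.

## Working session

There is one attempt and no reset: what is moved stays moved. The work goes in short steps, Python scripts to look and compute and a tool call to move; the robot and the scene stay as the last step left them, time stands still between calls to the robot, and variables do not carry over. Pictures are saved under pics/ and viewed, and the job is handed in when it is done.

Besides the shell and the picture viewer there is one more tool, called after "Call:" as name(argument=value, ...) on one line, values as JSON. step_arm: Moves the arm, as the interface text tells. Its arguments: {"type":"object","properties":{"series":{"type":"array"},"newtons":{"type":"number"}},"required":["series"]}

```bash
mkdir -p pics; python3 - <<'E'
from rig import *
import cv2
print(read_state())
for n in ("side","top","wrist"):
    cv2.imwrite(f"pics/{n}0.png",snapshot(n)); print(n,calibration(n))
E
```

```text
{'clock': 0.0, 'joint_pos': array([-8.07074127e+01,  1.48507809e+01,  1.18766836e+00,  7.64136481e+01,
        2.64700236e-04,  8.12578733e+01]), 'qvel': array([ 0.00367827, -0.0283121 , -0.01741598, -0.00052176, -0.05371001,
        0.05906841]), 'joint_torque': array([-2.04536009e-04, -5.55642056e+01,  3.44525349e+01,  1.37309605e-02,
       -3.31240235e-04, -7.69668446e-06]), 'tool_pos': array([ 0.17025325, -0.52278881,  0.30325155]), 'orientation': array([[ 3.09593014e-01, -2.11774405e-04,  9.50869140e-01],
       [-9.50868242e-01,  1.32288952e-03,  3.09593017e-01],
       [-1.32345869e-03, -9.99999103e-01,  2.08187797e-04]]), 'wrist_force': array([ 0.15400107, -0.387926  ,  0.49302661]), 'ft_torque': array([ 0.05801519, -0.01275338, -0.05436503]), 'gripper_width': 0.08568779113299464}
side {'fx': 444.8287616383179, 'fy': 444.8287616383179, 'cx': 276.45063135789457, 'cy': 209.3806956925471, 'rvec': array([ 0.03489674, -2.8521649 ,  1.2320017 ]), 'tvec': array([0.48401171, 0.12292911, 1.24258415])}
top {'fx': 398.6423067040295, 'fy': 398.6423067040295, 'cx': 279.80577466664397, 'cy': 205.68488435885448, 'rvec': array([ 2.17708048, -2.11965329,  0.13123881]), 'tvec': array([0.01587877, 0.49982198, 1.091783  ])}
wrist {'fx': 336.3398380368567, 'fy': 336.3398380368567, 'cx': 274.1800258040852, 'cy': 207.97567281286564, 'tool_from_camera': array([[ 9.99999665e-01, -3.65265542e-04, -7.32366505e-04,
         1.23620285e-03],
       [ 6.07747013e-04, -2.67890371e-01,  9.63449210e-01,
        -7.06638139e-02],
       [-5.48108733e-04, -9.63449332e-01, -2.67890060e-01,
         6.87428738e-02],
       [ 0.00000000e+00,  0.00000000e+00,  0.00000000e+00,
         1.00000000e+00]])}
```

View pics/side0.png

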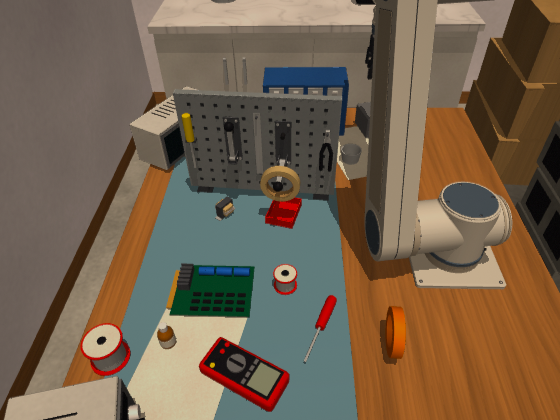

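View pics/top0.png

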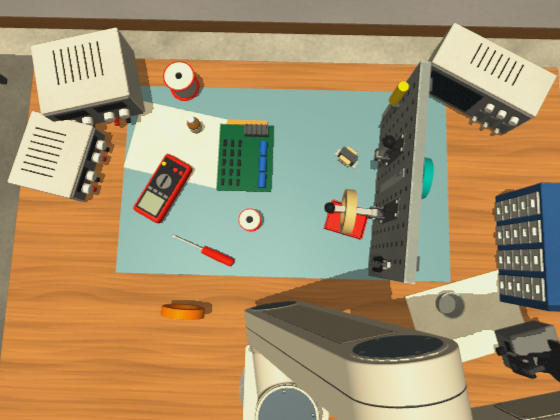

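View pics/wrist0.png

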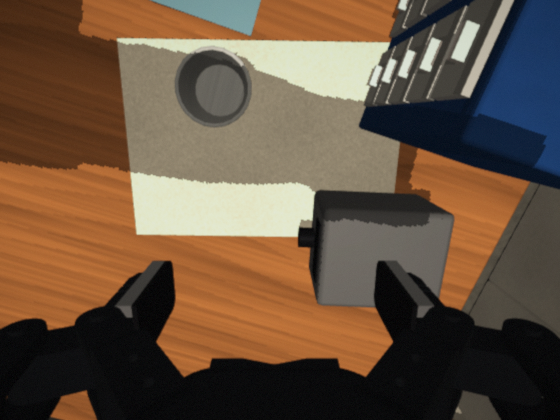

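```bash
cat > h.py <<'E'
import numpy as np,cv2
from rig import *
def P(n):
    c=calibration(n);R=cv2.Rodrigues(c['rvec'])[0];K=np.array([[c['fx'],0,c['cx']],[0,c['fy'],c['cy']],[0,0,1]])
    return K@np.c_[R,c['tvec']]
def tri(a,b):
    X=cv2.triangulatePoints(P('side'),P('top'),np.array(a,float).reshape(2,1),np.array(b,float).reshape(2,1));return (X[:3]/X[3]).ravel()
def proj(n,p):
    q=P(n)@np.append(p,1);return q[:2]/q[2]
def onz(n,uv,z):
    M=P(n);u,v=uv
    A=np.array([M[0]-u*M[2],M[1]-v*M[2]]);return np.append(np.linalg.solve(A[:,:2],-A[:,2]*z-A[:,3]),z)
E
python3 - <<'E'
from h import *
s=cv2.imread('pics/side0.png');t=cv2.imread('pics/top0.png')
cv2.imwrite('pics/sc.png',cv2.resize(s[85:235,165:365],None,fx=4,fy=4,interpolation=cv2.INTER_CUBIC))
cv2.imwrite('pics/tc.png',cv2.resize(t[55:290,310:450],None,fx=2.5*1,fy=2.5,interpolation=cv2.INTER_CUBIC))
for n in('side','top'):
  for p in ([0,0,0],[.5,0,0],[.5,-.3,0],[.5,.3,0]): print(n,p,proj(n,p))
E
```

```text
side [0, 0, 0] [449.72044891 253.3876985 ]
side [0.5, 0, 0] [270.96836037 251.46036651]
side [0.5, -0.3, 0] [274.86650553 183.5056547 ]
side [0.5, 0.3, 0] [265.44173051 347.80376156]
top [0, 0, 0] [285.60358507 388.18469182]
top [0.5, 0, 0] [289.96915214 207.18048867]
top [0.5, -0.3, 0] [393.59334113 209.87504103]
top [0.5, 0.3, 0] [186.96813171 204.50214064]
```

View pics/sc.png

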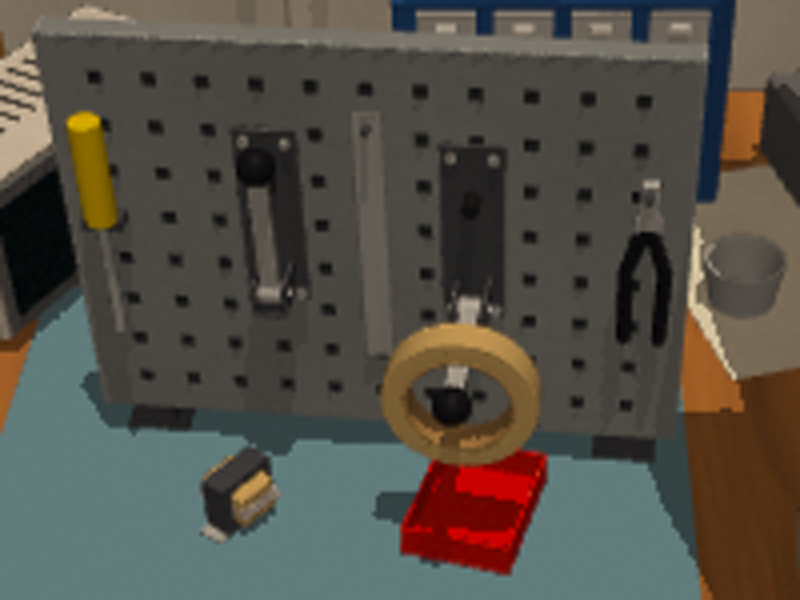

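View pics/tc.png

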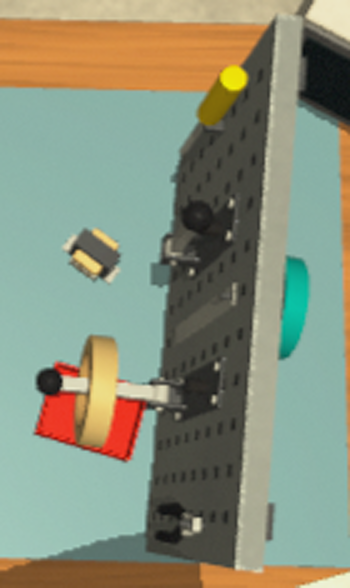

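```bash
python3 - <<'E'
from h import *
bu=tri((278,186.5),(329.2,207)); bs=tri((229,126.5),(389.2,141.4))
a=tri((174.5,94.5),(420.8,61)); b=tri((341.5,100.5),(404.8,281.8))
print(bu,bs,a,b)
for n,uv in(('top',(420.8,61)),('top',(404.8,281.8)),('side',(174.5,94.5)),('side',(341.5,100.5))): print(onz(n,uv,.36))
# check reprojection
for n,p in(('side',bu),('top',bu),('side',bs),('top',bs)): print(proj(n,p))
d=a-b; print(np.linalg.norm(d),np.degrees(np.arctan2(d[1],d[0])))
E
```

```text
[ 0.4808428  -0.09543249  0.16092509] [ 0.61818712 -0.21557331  0.27636179] [ 0.76996461 -0.2644297   0.349283  ] [ 0.31227324 -0.22370512  0.35113244]
[ 0.76842474 -0.26076522  0.36      ]
[ 0.31331586 -0.22112786  0.36      ]
[ 0.76056686 -0.24262746  0.36      ]
[ 0.31358223 -0.20798796  0.36      ]
[277.61044194 186.43867635]
[329.14867893 207.53750448]
[228.71318087 126.42725804]
[389.17714145 141.85210046]
0.4595033242218333 -5.084687630917103
```

Call:
step_arm(series=[{"translation": [0, -0.06, 0], "roll": 0, "grip": 1}, {"translation": [0, -0.06, 0], "roll": 0, "grip": 1}, {"translation": [0, -0.06, 0], "roll": 0, "grip": 1}, {"translation": [-0.034, 0, 0.051], "roll": 0, "grip": 1}, {"translation": [-0.034, 0, 0.051], "roll": -10, "grip": 1}])

```text
clock: 0.78
tool_pos: [0.2462, -0.4287, 0.4868]
orientation: [[0.468, -0.0, 0.884], [-0.884, 0.005, 0.468], [-0.004, -1.0, 0.002]]
wrist_force: [0.9, -0.0, 0.0]
gripper_width: 0.0855
```

```bash
cat >> h.py <<'E'
def plan(tgt,yaw=None,n=5):
    s=read_state();p=s['tool_pos'];R=s['orientation'].copy();y0=np.degrees(np.arctan2(R[1,0],R[0,0]))
    dy=0 if yaw is None else (yaw-y0+180)%360-180
    # +roll about tool y(down) = -yaw
    d=(np.array(tgt)-p)/n
    print('now',p.round(4),'yaw',round(y0,2),'roll/row',round(-dy/n,2))
    for i in range(n):
        print(np.round(R.T@d,4).tolist())
        R=cv2.Rodrigues(np.array([0,0,np.radians(dy/n)]))[0]@R
E
python3 -c "
from h import *
plan([.50,-.09,.42],-5,8)"
```

```text
now [ 0.2462 -0.4287  0.4868] yaw -62.12 roll/row -7.14
[-0.0226, 0.0086, 0.0478]
[-0.0164, 0.0085, 0.0503]
[-0.0101, 0.0085, 0.0519]
[-0.0035, 0.0085, 0.0528]
[0.0031, 0.0085, 0.0528]
[0.0096, 0.0084, 0.052]
[0.016, 0.0084, 0.0504]
[0.0221, 0.0084, 0.048]
```

Call:
step_arm(series=[{"translation": [-0.023, 0.004, 0.048], "roll": -7, "grip": 1}, {"translation": [-0.016, 0.004, 0.05], "roll": -7, "grip": 1}, {"translation": [-0.01, 0.006, 0.052], "roll": -7, "grip": 1}, {"translation": [-0.0035, 0.006, 0.053], "roll": -7, "grip": 1}, {"translation": [0.003, 0.0085, 0.053], "roll": -7, "grip": 1}])

```text
clock: 1.4
tool_pos: [0.4084, -0.2086, 0.4588]
orientation: [[0.899, 0.001, 0.438], [-0.438, 0.004, 0.899], [-0.001, -1.0, 0.004]]
wrist_force: [0.3, -1.6, -0.0]
gripper_width: 0.0851
```

Call:
step_arm(series=[{"translation": [0.01, 0.008, 0.052], "roll": -7, "grip": 1}, {"translation": [0.016, 0.008, 0.05], "roll": -7, "grip": 1}, {"translation": [0.022, 0.008, 0.048], "roll": -7, "grip": 1}, {"translation": [0, 0, 0], "roll": 0, "grip": 0}, {"translation": [0, 0, 0], "roll": 0, "grip": 0}])

```text
clock: 2.02
tool_pos: [0.506, -0.0734, 0.4329]
orientation: [[0.998, -0.002, 0.068], [-0.068, 0.005, 0.998], [-0.002, -1.0, 0.005]]
wrist_force: [-0.4, 0.1, 0.7]
gripper_width: 0.0517
```

```bash
python3 -c "
from h import *
s=read_state();print(s);np.save('pw1.npy',np.r_[s['tool_pos'],s['orientation'].ravel()])
cv2.imwrite('pics/w1.png',snapshot('wrist'))"
```

```text
{'clock': 2.025, 'joint_pos': array([-17.76364811,  10.81505693,  14.50813549,  93.86005981,
         0.22689998,  76.14341761]), 'qvel': array([ 1.23547556,  0.48867568, -0.09243872, -0.22694563,  0.38323701,
       -0.04700653]), 'joint_torque': array([ 9.59663764e-01, -4.94182098e+01,  3.44665182e+01, -2.02222652e-02,
        5.84455754e-02, -7.91168190e-03]), 'tool_pos': array([ 0.50604362, -0.07340983,  0.43291318]), 'orientation': array([[ 0.99767402, -0.00156719,  0.06814764],
       [-0.0681397 ,  0.00466048,  0.9976649 ],
       [-0.00188114, -0.99998791,  0.00454285]]), 'wrist_force': array([-0.38906233,  0.08692438,  0.72730542]), 'ft_torque': array([-0.00800129,  0.03259312,  0.00221452]), 'gripper_width': 0.05172492642207734}
```

View pics/w1.png

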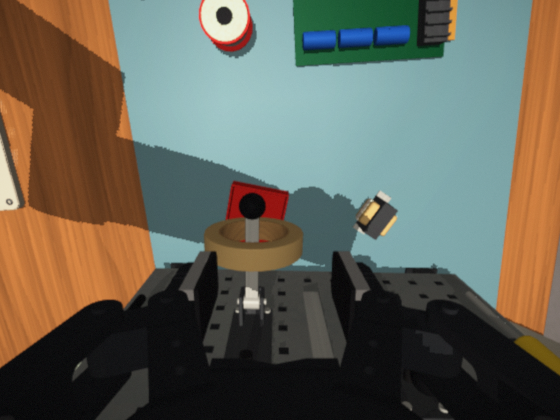

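```bash
cat >> h.py <<'E'
def projw(p,pos,R):
    c=calibration('wrist');T=c['tool_from_camera'];q=R.T@(np.array(p)-pos);q=T[:3,:3].T@(q-T[:3,3])
    return np.array([c['fx']*q[0]/q[2]+c['cx'],c['fy']*q[1]/q[2]+c['cy']])
E
cat > fit.py <<'E'
from h import *
from scipy.optimize import least_squares
w=np.load('pw1.npy');wp,wR=w[:3],w[3:].reshape(3,3)
def model(x):
    yaw,px,py,zu,zs,yu,ys,th=x
    e=np.array([np.cos(yaw),np.sin(yaw),0]);n=np.array([-e[1],e[0],0]);c=np.array([px,py,0]);Z=np.array([0,0,1.])
    return dict(bu=c+e*yu+n*.138+Z*zu, bs=c+e*ys+n*(.028+.11*np.sin(th))+Z*(zs+.11*np.cos(th)),
      ca=c+e*.23+Z*.36, cb=c-e*.23+Z*.36,pu=c+e*yu+n*.028+Z*zu)
obs=[('side','bu',278,186.5,1),('top','bu',329.2,207,1),('w','bu',252,206,1),('side','bs',229,126.5,1),('top','bs',389.2,141.4,1),
('side','ca',174.5,94.5,.4),('side','cb',341.5,100.5,.4),('top','ca',420.8,61,.4),('top','cb',404.8,281.8,.4)]
def res(x,full=False):
    m=model(x);r=[]
    for c,k,u,v,wt in obs:
        q=projw(m[k],wp,wR) if c=='w' else proj(c,m[k])
        r+=[wt*(q[0]-u),wt*(q[1]-v)]
    r+= [(x[3]-x[4])/.004, x[7]/.1]
    return np.array(r)
s=least_squares(res,[-.088,.541,-.246,.165,.165,-.07,.07,.03])
print(s.x.round(4));print(s.fun.round(1))
m=model(s.x)
for k in m:print(k,m[k].round(4))
E
python3 fit.py
```

```text
[-0.0868  0.5401 -0.2394  0.1624  0.1642 -0.0708  0.0766  0.0133]
[-0.7 -0.5  0.2  0.2 -0.2 -0.2 -0.5  0.4  0.2  0.4 -0.8 -1.2  0.3 -0.9
 -0.3 -0.2 -0.3  0.5 -0.5  0.1]
bu [ 0.4816 -0.0958  0.1624]
bs [ 0.619  -0.2167  0.2742]
ca [ 0.7693 -0.2593  0.36  ]
cb [ 0.311  -0.2195  0.36  ]
pu [ 0.4721 -0.2054  0.1624]
```

```bash
python3 -c "
from h import *
plan([.6215,-.187,.40],-5,4)"
```

```text
now [ 0.5059 -0.0737  0.4329] yaw -3.95 roll/row 0.26
[0.0308, 0.008, -0.0263]
[0.0309, 0.008, -0.0262]
[0.031, 0.008, -0.026]
[0.0311, 0.008, -0.0259]
```

Call:
step_arm(series=[{"translation": [0.031, 0.008, -0.026], "roll": 0.3, "grip": 0.8}, {"translation": [0.031, 0.008, -0.026], "roll": 0.3, "grip": 0.8}, {"translation": [0.031, 0.008, -0.026], "roll": 0.3, "grip": 0.8}, {"translation": [0.031, 0.008, -0.026], "roll": 0.3, "grip": 0.8}, {"translation": [0, 0, 0], "roll": 0, "grip": 0.8}])

```text
clock: 2.7
tool_pos: [0.6206, -0.1972, 0.402]
orientation: [[0.995, 0.002, 0.102], [-0.102, 0.003, 0.995], [0.002, -1.0, 0.003]]
wrist_force: [-1.0, -0.2, -0.8]
gripper_width: 0.0682
```

```bash
python3 -c "
from h import *
plan([.6204,-.2003,.332],-5,4)
s=read_state();np.save('pw2.npy',np.r_[s['tool_pos'],s['orientation'].ravel()])
print(projw([.619,-.2167,.2742],s['tool_pos'],s['orientation']))
cv2.imwrite('pics/w2.png',snapshot('wrist'))"
```

```text
now [ 0.6206 -0.1972  0.402 ] yaw -5.88 roll/row -0.22
[-0.0, 0.0175, -0.0008]
[-0.0, 0.0175, -0.0008]
[-0.0, 0.0175, -0.0008]
[-0.0, 0.0175, -0.0008]
[272.49052838 256.36461793]
```

View pics/w2.png

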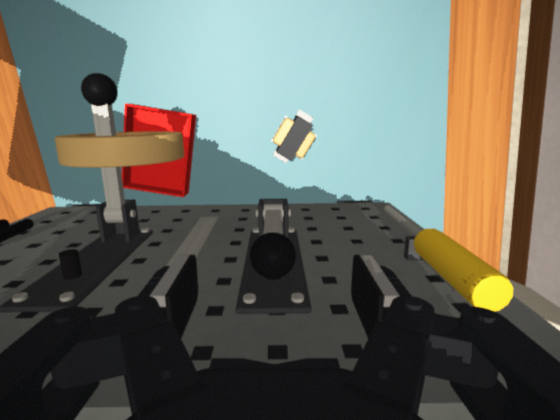

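Call:
step_arm(series=[{"translation": [0, 0.02, 0], "roll": -0.5, "grip": 0.6}, {"translation": [0, 0.02, 0], "roll": -0.4, "grip": 0.55}, {"translation": [0, 0.02, 0], "roll": 0, "grip": 0.5}, {"translation": [0, 0.008, 0], "roll": 0, "grip": 0.3}, {"translation": [0, 0, 0], "roll": 0, "grip": 0}], newtons=30)

```text
clock: 3.38
tool_pos: [0.618, -0.1971, 0.3398]
orientation: [[0.996, 0.016, 0.09], [-0.09, -0.0, 0.996], [0.016, -1.0, 0.001]]
wrist_force: [12.1, -1.6, -13.0]
gripper_width: 0.0232
```

Call:
step_arm(series=[{"translation": [0, 0, 0], "roll": 0, "grip": 0}, {"translation": [0, 0, 0], "roll": 0, "grip": 0}, {"translation": [0, 0, 0.006], "roll": 0, "grip": 0}, {"translation": [0, 0.001, 0.01], "roll": 0, "grip": 0}, {"translation": [0, 0.002, 0.01], "roll": 0, "grip": 0}])

```text
clock: 4.0
tool_pos: [0.62, -0.1716, 0.3379]
orientation: [[0.995, 0.021, 0.093], [-0.093, -0.001, 0.996], [0.021, -1.0, 0.001]]
wrist_force: [0.1, 0.4, 0.1]
gripper_width: 0.0003
```

```bash
python3 -c "
from h import *
cv2.imwrite('pics/w3.png',snapshot('wrist'))
print(read_state()['wrist_force'])"
```

```text
[0.65152008 0.11232454 0.15540461]
```

View pics/w3.png

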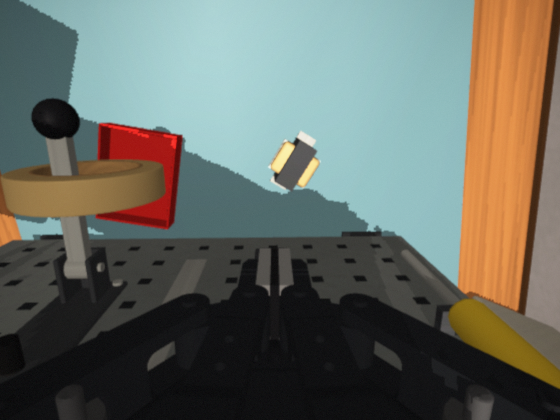

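```bash
cat >> h.py <<'E'
C=np.array([.5401,-.2394]);N=np.array([.0867,.9962]);E_=np.array([.9962,-.0867])
def pf():
    s=read_state();d=s['tool_pos'][:2]-C;print('n',(d@N).round(4),'e',(d@E_).round(4),'z',s['tool_pos'][2].round(4),'F',s['wrist_force'].round(1),'w',s['gripper_width'].round(4))
def fr(n,e,z): return np.append(C+N*n+E_*e,z)
E
python3 -c "
from h import *
pf();plan(fr(.043,.0768,.334),-5,1)"
```

```text
Traceback (most recent call last):
  File "h.py", line 27, in pf
    s=read_state();d=s['tool_pos'][:2]-C;print('n',(d@N).round(4),'e',(d@E_).round(4),'z',s['tool_pos'][2].round(4),'F',s['wrist_force'].round(1),'w',s['gripper_width'].round(4))
                                                                                                                                                      ^^^^^^^^^^^^^^^^^^^^^^^^
AttributeError: 'float' object has no attribute 'round'
```

```bash
sed -i "s/s\['gripper_width'\].round(4)/round(s['gripper_width'],4)/" h.py
python3 -c "
from h import *
pf();plan(fr(.043,.0768,.334),-5,1)"
```

```text
n 0.0757 e 0.0737 z 0.3378 F [0.7 0.1 0.2] w -0.0002
now [ 0.6201 -0.1704  0.3378] yaw -5.26 roll/row -0.26
[0.0032, 0.0038, -0.0327]
```

Call:
step_arm(series=[{"translation": [0.002, 0, 0], "roll": 0, "grip": 0.7}, {"translation": [0, 0.002, 0], "roll": 0, "grip": 0.7}, {"translation": [0, 0.002, -0.013], "roll": 0, "grip": 0.7}, {"translation": [0, 0, -0.013], "roll": 0, "grip": 0.7}, {"translation": [0, 0, -0.005], "roll": 0, "grip": 0.6}])

```text
clock: 4.68
tool_pos: [0.6187, -0.2038, 0.3346]
orientation: [[0.996, 0.021, 0.092], [-0.092, -0.001, 0.996], [0.021, -1.0, 0.001]]
wrist_force: [-0.8, -0.9, -0.9]
gripper_width: 0.0511
```

```bash
python3 -c "
from h import *
pf();plan(fr(.043,.0768,.334),-5,1)"
```

```text
n 0.0423 e 0.0752 z 0.3346 F [-0.8 -0.9 -0.9] w 0.0511
now [ 0.6187 -0.2038  0.3346] yaw -5.25 roll/row -0.25
[0.0015, 0.0007, 0.0007]
```

Call:
step_arm(series=[{"translation": [0, 0, -0.001], "roll": 0, "grip": 0.6}, {"translation": [0, 0, -0.001], "roll": 0, "grip": 0.6}, {"translation": [0, 0, -0.0005], "roll": 0, "grip": 0.6}, {"translation": [0, 0, -0.0005], "roll": 0, "grip": 0.6}, {"translation": [0, 0, 0], "roll": 0, "grip": 0.5}])

```text
clock: 5.3
tool_pos: [0.6184, -0.2074, 0.3346]
orientation: [[0.996, 0.021, 0.092], [-0.092, -0.001, 0.996], [0.021, -1.0, 0.001]]
wrist_force: [0.6, -0.0, 0.6]
gripper_width: 0.0428
```

```bash
python3 -c "
from h import *
pf()"
```

```text
n 0.0387 e 0.0752 z 0.3346 F [ 0.6 -0.   0.6] w 0.0428
```

Call:
step_arm(series=[{"translation": [0, 0, 0], "roll": 0, "grip": 0.3}, {"translation": [0, 0, 0], "roll": 0, "grip": 0.1}, {"translation": [0, 0, 0], "roll": 0, "grip": 0}, {"translation": [0, 0, 0], "roll": 0, "grip": 0}, {"translation": [0, 0, 0.002], "roll": 0, "grip": 0}], newtons=25)

```text
clock: 5.92
tool_pos: [0.6177, -0.2053, 0.3346]
orientation: [[0.996, 0.019, 0.092], [-0.092, -0.002, 0.996], [0.019, -1.0, 0.0]]
wrist_force: [-1.3, -1.3, -2.0]
gripper_width: 0.0261
```

```bash
python3 -c "
from h import *
pf()"
```

```text
n 0.0407 e 0.0743 z 0.3346 F [-1.3 -1.3 -2. ] w 0.0261
```

Call:
step_arm(series=[{"translation": [0, 0, 0.008], "roll": 0, "grip": 0}, {"translation": [0, 0.001, 0.01], "roll": 0, "grip": 0}, {"translation": [0, 0.0025, 0.01], "roll": 0, "grip": 0}, {"translation": [0, 0.0035, 0.01], "roll": 0, "grip": 0}, {"translation": [0, 0, 0], "roll": 0, "grip": 0}])

```text
clock: 6.55
tool_pos: [0.6215, -0.1649, 0.3245]
orientation: [[0.996, 0.015, 0.093], [-0.093, -0.002, 0.996], [0.015, -1.0, -0.0]]
wrist_force: [-0.6, -3.0, -6.1]
gripper_width: 0.026
```

```bash
python3 -c "
from h import *
pf()"
```

```text
n 0.0812 e 0.0746 z 0.3245 F [-0.6 -3.  -6.1] w 0.026
```

Call:
step_arm(series=[{"translation": [0, 0.01, 0.018], "roll": 0, "grip": 0}, {"translation": [0, 0.014, 0.017], "roll": 0, "grip": 0}, {"translation": [0, 0.017, 0.0137], "roll": 0, "grip": 0}, {"translation": [0, 0.0195, 0.01], "roll": 0, "grip": 0}, {"translation": [0, 0.02, 0.006], "roll": 0, "grip": 0}])

```text
clock: 7.18
tool_pos: [0.6273, -0.0999, 0.2459]
orientation: [[0.995, 0.017, 0.094], [-0.094, -0.006, 0.996], [0.018, -1.0, -0.004]]
wrist_force: [-4.1, -7.5, 0.2]
gripper_width: 0.0263
```

```bash
python3 -c "
from h import *
pf()"
```

```text
n 0.1465 e 0.0748 z 0.2459 F [-4.1 -7.5  0.2] w 0.0263
```

Call:
step_arm(series=[{"translation": [0, 0.012, 0], "roll": 0, "grip": 0}, {"translation": [0, 0.01, 0], "roll": 0, "grip": 0}, {"translation": [0, 0.003, 0], "roll": 0, "grip": 0}, {"translation": [0, 0, 0], "roll": 0, "grip": 0}, {"translation": [0, 0, 0], "roll": 0, "grip": 0.5}])

```text
clock: 7.8
tool_pos: [0.6278, -0.0983, 0.2239]
orientation: [[0.995, 0.023, 0.092], [-0.092, -0.004, 0.996], [0.023, -1.0, -0.002]]
wrist_force: [0.0, -0.0, -0.1]
gripper_width: 0.0419
```

```bash
python3 -c "
from h import *
pf()"
```

```text
n 0.1481 e 0.0752 z 0.2239 F [ 0.  -0.  -0.1] w 0.0419
```

Call:
step_arm(series=[{"translation": [0, -0.04, 0], "roll": 0, "grip": 0.7}, {"translation": [0, -0.06, 0], "roll": -10, "grip": 0.6}, {"translation": [0, -0.02, 0], "roll": -10, "grip": 0.6}, {"translation": [0, 0, 0], "roll": -10, "grip": 0.6}, {"translation": [0, 0, 0], "roll": -10, "grip": 0.6}])

```text
clock: 8.43
tool_pos: [0.6273, -0.0992, 0.349]
orientation: [[0.81, 0.03, -0.585], [0.586, -0.005, 0.811], [0.021, -1.0, -0.021]]
wrist_force: [-0.1, 0.0, -0.2]
gripper_width: 0.0514
```

```bash
python3 -c "
from h import *
pf();plan(fr(.089,-.0708,.31),85,5);cv2.imwrite('pics/t4.png',snapshot('top'));cv2.imwrite('pics/s4.png',snapshot('side'))
cv2.imwrite('pics/tc4.png',cv2.resize(cv2.imread('pics/t4.png')[120:270,300:440],None,fx=4,fy=4,interpolation=cv2.INTER_CUBIC))
cv2.imwrite('pics/sc4.png',cv2.resize(cv2.imread('pics/s4.png')[85:235,165:365],None,fx=4,fy=4,interpolation=cv2.INTER_CUBIC))
"
```

```text
n 0.1472 e 0.0747 z 0.349 F [-0.1  0.  -0.2] w 0.0514
now [ 0.6273 -0.0992  0.349 ] yaw 35.86 roll/row -9.83
[-0.0298, 0.007, 0.0104]
[-0.0276, 0.0069, 0.0153]
[-0.0246, 0.0069, 0.0197]
[-0.0209, 0.0069, 0.0236]
[-0.0166, 0.0069, 0.0268]
```

View pics/tc4.png

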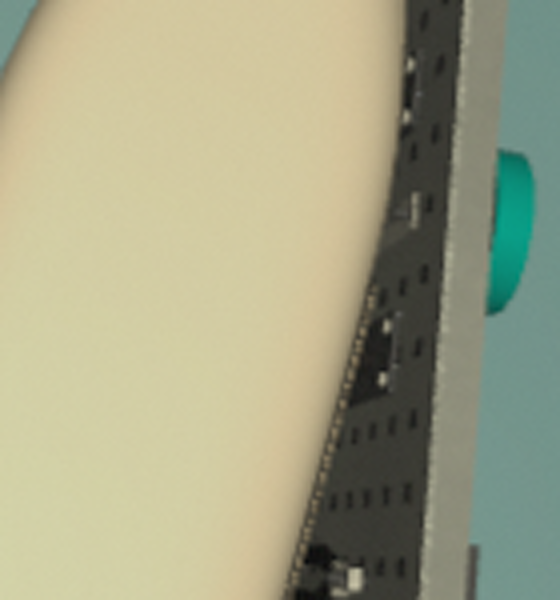

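View pics/sc4.png

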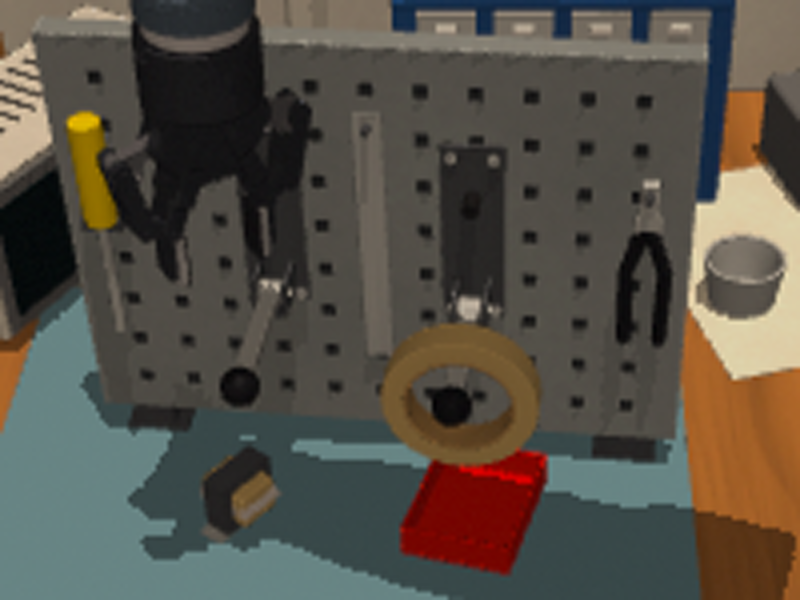

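```bash
python3 -c "
from h import *
print(proj('side',fr(.138,.0766,.164)))
w=np.load('pw1.npy')
for n in(.07,.076,.082,.0885,.095,.101,.107):
  for z in(.1864,): print(n,projw(fr(n,-.0708,z),w[:3],w[3:].reshape(3,3)).round(1),proj('top',fr(n,-.0708,z)).round(1))
a=cv2.imread('pics/w1.png')[190:290,190:320];b=cv2.imread('pics/top0.png')[180:245,320:400]
cv2.imwrite('pics/c1.png',cv2.resize(a,None,fx=6,fy=6,interpolation=cv2.INTER_CUBIC))
cv2.imwrite('pics/c2.png',cv2.resize(b,None,fx=8,fy=8,interpolation=cv2.INTER_CUBIC))
"
```

```text
[224.62895502 182.27049697]
0.07 [250.8 274.7] [358.4 209.1]
0.076 [250.8 269.4] [355.9 208.8]
0.082 [250.8 264. ] [353.5 208.5]
0.0885 [250.8 258.1] [350.8 208.2]
0.095 [250.8 252.2] [348.1 207.9]
0.101 [250.8 246.7] [345.7 207.6]
0.107 [250.8 241.1] [343.2 207.4]
```

View pics/c1.png

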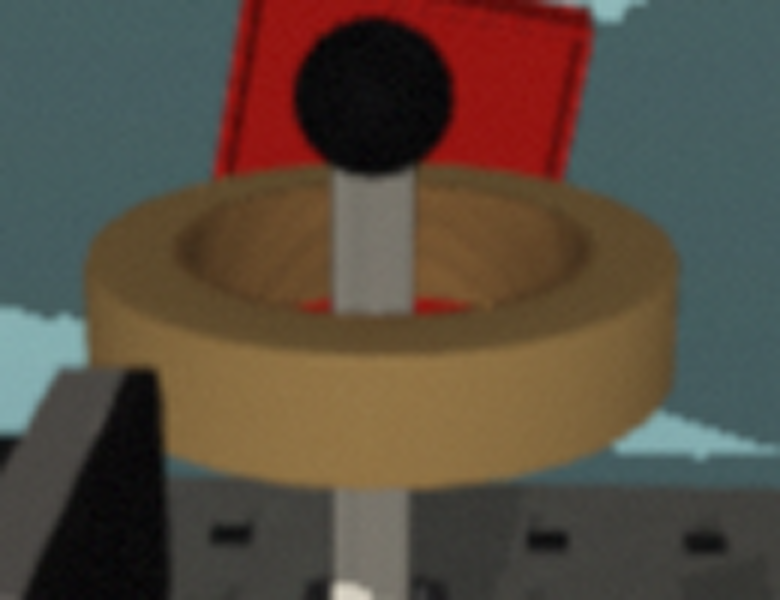

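View pics/c2.png

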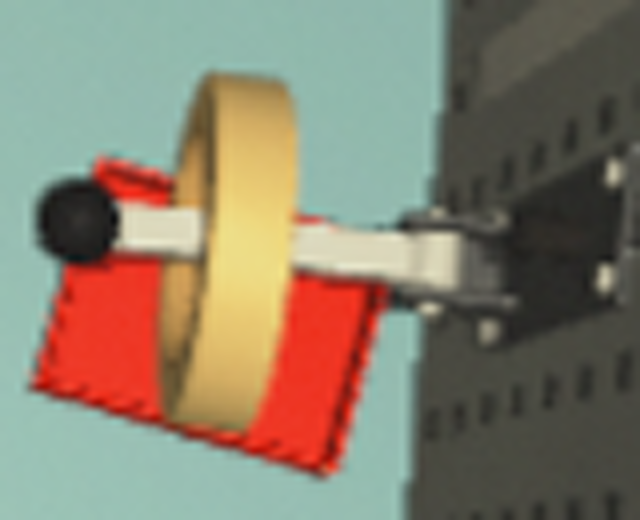

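Call:
step_arm(series=[{"translation": [-0.03, 0.007, 0.01], "roll": -9.8, "grip": 0.45}, {"translation": [-0.028, 0.007, 0.015], "roll": -9.8, "grip": 0.45}, {"translation": [-0.025, 0.007, 0.02], "roll": -9.8, "grip": 0.45}, {"translation": [-0.021, 0.007, 0.024], "roll": -9.8, "grip": 0.45}, {"translation": [-0.017, 0.007, 0.027], "roll": -9.8, "grip": 0.45}])

```text
clock: 9.15
tool_pos: [0.4745, -0.1469, 0.3073]
orientation: [[0.091, 0.033, -0.995], [0.996, -0.005, 0.091], [-0.002, -0.999, -0.033]]
wrist_force: [-0.8, -0.2, 0.2]
gripper_width: 0.0384
```

```bash
python3 -c "
from h import *
pf();plan(fr(.087,-.0728,.27),85,3)"
```

```text
n 0.0865 e -0.0733 z 0.3073 F [-0.8 -0.2  0.2] w 0.0384
now [ 0.4745 -0.1469  0.3073] yaw 84.77 roll/row -0.08
[0.0002, 0.0124, 0.0002]
[0.0002, 0.0124, 0.0002]
[0.0002, 0.0124, 0.0002]
```

Call:
step_arm(series=[{"translation": [0, 0.02, 0], "roll": 0, "grip": 0.45}, {"translation": [0, 0.02, 0.001], "roll": 0, "grip": 0.45}, {"translation": [0, 0, 0], "roll": 0, "grip": 0.45}, {"translation": [0, 0, 0], "roll": 0, "grip": 0.45}, {"translation": [0, 0, 0], "roll": 0, "grip": 0.45}])

```text
clock: 9.78
tool_pos: [0.474, -0.1483, 0.2684]
orientation: [[0.108, 0.037, -0.994], [0.994, -0.007, 0.108], [-0.003, -0.999, -0.037]]
wrist_force: [-1.5, -0.1, -1.0]
gripper_width: 0.0388
```

```bash
python3 -c "
from h import *
pf()
cv2.imwrite('pics/w5.png',snapshot('wrist'))"
```

```text
n 0.0851 e -0.0738 z 0.2684 F [-1.5 -0.1 -1. ] w 0.0388
```

View pics/w5.png

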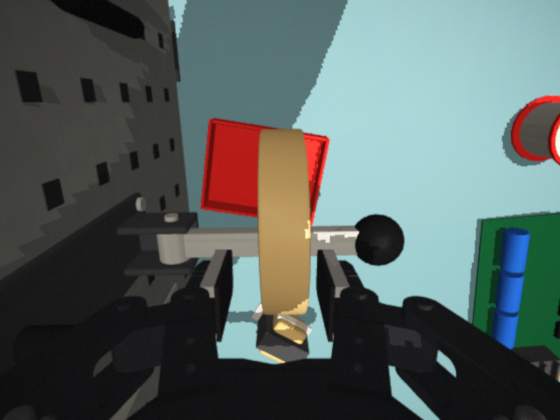

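Call:
step_arm(series=[{"translation": [0.002, 0.012, 0], "roll": -1, "grip": 0.45}, {"translation": [0, 0.0115, 0], "roll": 0, "grip": 0.45}, {"translation": [0, 0, 0], "roll": 0, "grip": 0.2}, {"translation": [0, 0, 0], "roll": 0, "grip": 0}, {"translation": [0, 0, 0], "roll": 0, "grip": 0}], newtons=60)

```text
clock: 10.45
tool_pos: [0.4761, -0.1462, 0.2451]
orientation: [[0.089, 0.041, -0.995], [0.996, -0.009, 0.089], [-0.005, -0.999, -0.042]]
wrist_force: [-1.7, 0.0, 6.3]
gripper_width: 0.0237
```

```bash
python3 -c "
from h import *
pf()
cv2.imwrite('pics/w6.png',snapshot('wrist'))"
```

```text
n 0.0873 e -0.0719 z 0.2451 F [-1.7  0.   6.3] w 0.0237
```

View pics/w6.png

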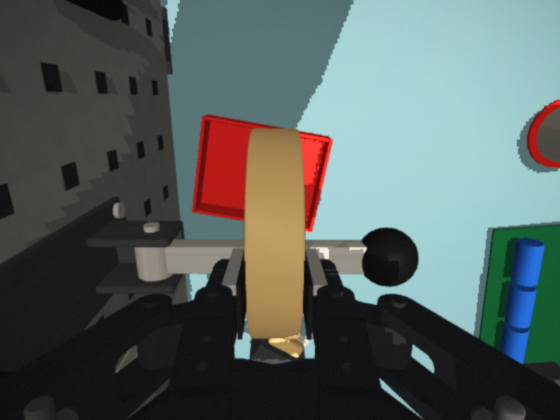

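Call:
step_arm(series=[{"translation": [0, -0.014, 0], "roll": 0, "grip": 0}, {"translation": [0, -0.014, 0], "roll": 0, "grip": 0}, {"translation": [0.015, 0, 0], "roll": 0, "grip": 0}, {"translation": [0.03, 0, 0], "roll": 0, "grip": 0}, {"translation": [0.03, 0, 0], "roll": 0, "grip": 0}])

```text
clock: 11.12
tool_pos: [0.4812, -0.0691, 0.273]
orientation: [[0.093, 0.039, -0.995], [0.996, -0.007, 0.092], [-0.004, -0.999, -0.039]]
wrist_force: [0.7, 0.9, -3.3]
gripper_width: 0.0238
```

```bash
python3 -c "
from h import *
pf()
cv2.imwrite('pics/w7.png',snapshot('wrist'))"
```

```text
n 0.1645 e -0.0734 z 0.273 F [ 0.7  0.9 -3.3] w 0.0238
```

View pics/w7.png

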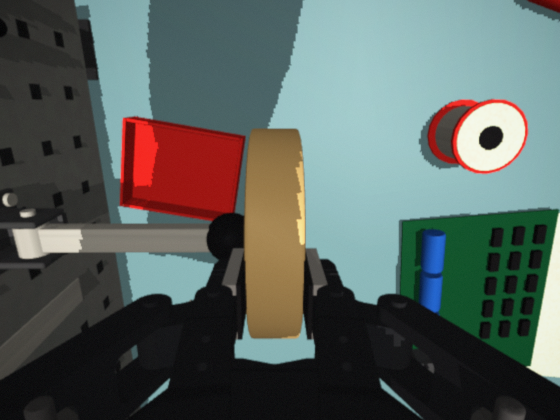

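Call:
step_arm(series=[{"translation": [0.033, 0, 0], "roll": 0, "grip": 0}, {"translation": [0, 0, -0.04], "roll": 0, "grip": 0}, {"translation": [0, 0, -0.05], "roll": 0, "grip": 0}, {"translation": [0, 0, -0.045], "roll": 0, "grip": 0}, {"translation": [0, 0, -0.008], "roll": 0, "grip": 0}])

```text
clock: 11.8
tool_pos: [0.6286, -0.0394, 0.2776]
orientation: [[0.087, 0.037, -0.996], [0.996, -0.003, 0.087], [-0.0, -0.999, -0.037]]
wrist_force: [-0.8, 0.7, -2.3]
gripper_width: 0.0236
```

```bash
python3 -c "
from h import *
pf();plan(fr(.087,.074,.275),85,1)
cv2.imwrite('pics/s8.png',cv2.resize(snapshot('side')[85:235,165:365],None,fx=4,fy=4,interpolation=cv2.INTER_CUBIC))
cv2.imwrite('pics/w8.png',snapshot('wrist'))"
```

```text
n 0.2069 e 0.0708 z 0.2776 F [-0.8  0.7 -2.3] w 0.0236
now [ 0.6286 -0.0394  0.2776] yaw 85.03 roll/row 0.03
[-0.12, 0.0028, -0.0031]
```

View pics/s8.png

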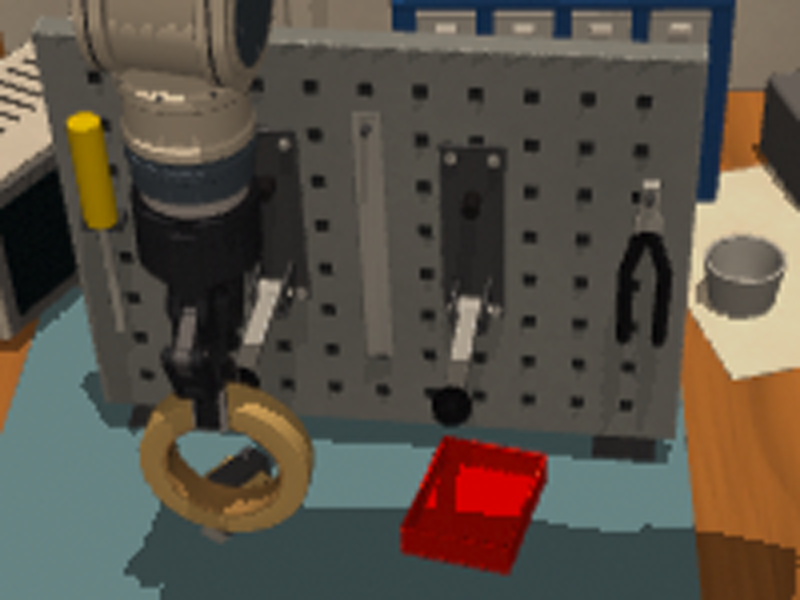

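View pics/w8.png

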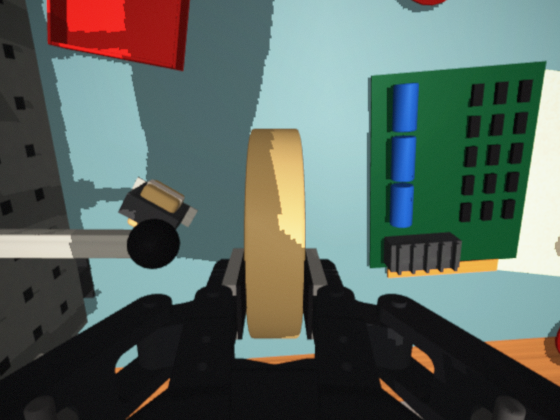

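Call:
step_arm(series=[{"translation": [-0.025, 0, -0.001], "roll": 0, "grip": 0}, {"translation": [-0.03, 0, -0.001], "roll": 0, "grip": 0}, {"translation": [-0.03, 0, -0.001], "roll": 0, "grip": 0}, {"translation": [-0.025, 0, 0], "roll": 0, "grip": 0}, {"translation": [-0.008, 0, 0], "roll": 0, "grip": 0}])

```text
clock: 12.52
tool_pos: [0.6141, -0.1561, 0.2787]
orientation: [[0.084, 0.033, -0.996], [0.996, -0.002, 0.084], [0.001, -0.999, -0.033]]
wrist_force: [0.1, -0.2, -2.8]
gripper_width: 0.0236
```

```bash
python3 -c "
from h import *
pf();plan(fr(.087,.074,.25),85,1)
cv2.imwrite('pics/w9.png',snapshot('wrist'))"
```

```text
n 0.0893 e 0.0665 z 0.2787 F [ 0.1 -0.2 -2.8] w 0.0236
now [ 0.6141 -0.1561  0.2787] yaw 85.19 roll/row 0.19
[-0.0024, 0.029, -0.0066]
```

View pics/w9.png

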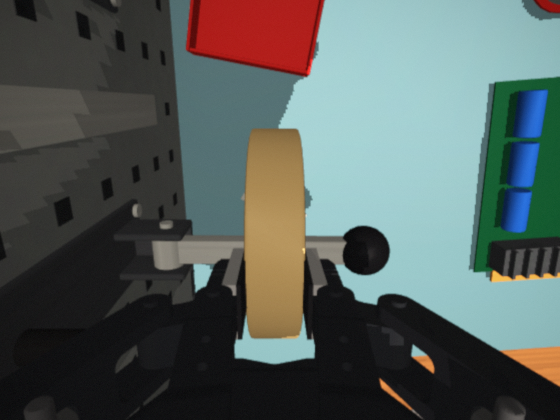

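Call:
step_arm(series=[{"translation": [0, 0.012, -0.004], "roll": 0, "grip": 0}, {"translation": [0, 0.012, -0.002], "roll": 0, "grip": 0}, {"translation": [0, 0.007, 0], "roll": 0, "grip": 0}, {"translation": [0, 0, 0], "roll": 0, "grip": 0}, {"translation": [0, 0, 0], "roll": 0, "grip": 0}])

```text
clock: 13.2
tool_pos: [0.6212, -0.1541, 0.2502]
orientation: [[0.081, 0.038, -0.996], [0.997, -0.006, 0.081], [-0.003, -0.999, -0.038]]
wrist_force: [-1.5, -3.2, -0.4]
gripper_width: 0.0233
```

```bash
python3 -c "
from h import *
pf()"
```

```text
n 0.092 e 0.0734 z 0.2502 F [-1.5 -3.2 -0.4] w 0.0233
```

Call:
step_arm(series=[{"translation": [0, 0, 0], "roll": 0, "grip": 0.3}, {"translation": [0, 0, 0], "roll": 0, "grip": 0.42}, {"translation": [0, 0, 0], "roll": 0, "grip": 0.42}, {"translation": [0, -0.02, 0], "roll": 0, "grip": 0.42}, {"translation": [0, -0.04, 0], "roll": 0, "grip": 0.42}])

```text
clock: 13.82
tool_pos: [0.6186, -0.1526, 0.3068]
orientation: [[0.08, 0.031, -0.996], [0.997, -0.002, 0.08], [0.001, -1.0, -0.031]]
wrist_force: [0.6, 1.1, 0.4]
gripper_width: 0.0356
```

```bash
python3 -c "
from h import *
pf();plan(fr(.145,-.073,.32),-5,9)
cv2.imwrite('pics/w10.png',snapshot('wrist'))"
```

```text
n 0.0932 e 0.0707 z 0.3068 F [0.6 1.1 0.4] w 0.0356
now [ 0.6186 -0.1526  0.3068] yaw 85.4 roll/row 10.04
[0.0059, -0.0019, 0.0159]
[0.003, -0.002, 0.0167]
[0.0, -0.002, 0.0169]
[-0.0029, -0.002, 0.0167]
[-0.0058, -0.002, 0.0159]
[-0.0085, -0.0019, 0.0146]
[-0.0109, -0.0019, 0.0129]
[-0.013, -0.0018, 0.0108]
[-0.0147, -0.0017, 0.0084]
```

View pics/w10.png

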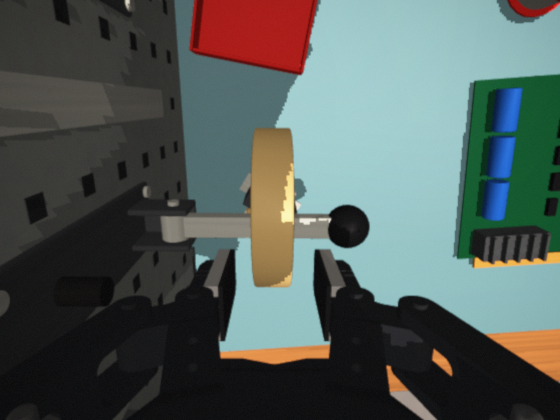

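Roll hangs on the spare hook (centre about (273,205)). Fingers clear; on to the emptied arm with the jaws turned back.

Call:
step_arm(series=[{"translation": [0.006, -0.01, 0.016], "roll": 10, "grip": 0.6}, {"translation": [0.003, -0.004, 0.0167], "roll": 10, "grip": 0.6}, {"translation": [0, -0.002, 0.017], "roll": 10, "grip": 0.6}, {"translation": [-0.003, 0, 0.0167], "roll": 10, "grip": 0.6}, {"translation": [-0.006, 0, 0.016], "roll": 10, "grip": 0.6}])

```text
clock: 14.5
tool_pos: [0.541, -0.1162, 0.3269]
orientation: [[0.83, 0.042, -0.556], [0.557, -0.005, 0.83], [0.032, -0.999, -0.027]]
wrist_force: [0.3, -0.3, 0.2]
gripper_width: 0.0513
```

Call:
step_arm(series=[{"translation": [-0.0085, 0, 0.0146], "roll": 10, "grip": 0.6}, {"translation": [-0.011, 0, 0.013], "roll": 10, "grip": 0.6}, {"translation": [-0.013, 0, 0.011], "roll": 10, "grip": 0.6}, {"translation": [-0.015, 0, 0.008], "roll": 10, "grip": 0.6}, {"translation": [0, 0, 0], "roll": 0, "grip": 0.6}])

```text
clock: 15.12
tool_pos: [0.4776, -0.0847, 0.3241]
orientation: [[0.991, 0.043, 0.13], [-0.129, -0.004, 0.992], [0.044, -0.999, 0.001]]
wrist_force: [-0.4, -0.2, -0.5]
gripper_width: 0.0514
```

```bash
python3 -c "
from h import *
pf();plan(fr(.150,-.072,.225),-5,1);s=read_state();print(s['orientation'].round(3))
print(projw(fr(.138,-.0708,.1624),s['tool_pos'],s['orientation']))
cv2.imwrite('pics/w11.png',snapshot('wrist'))"
```

```text
n 0.1486 e -0.0757 z 0.3241 F [-0.4 -0.2 -0.5] w 0.0514
now [ 0.4776 -0.0847  0.3241] yaw -7.45 roll/row -2.45
[-0.0007, 0.0992, 0.0014]
[[ 0.991  0.043  0.13 ]
 [-0.129 -0.004  0.992]
 [ 0.044 -0.999  0.001]]
[270.01504792 225.53178971]
```

View pics/w11.png

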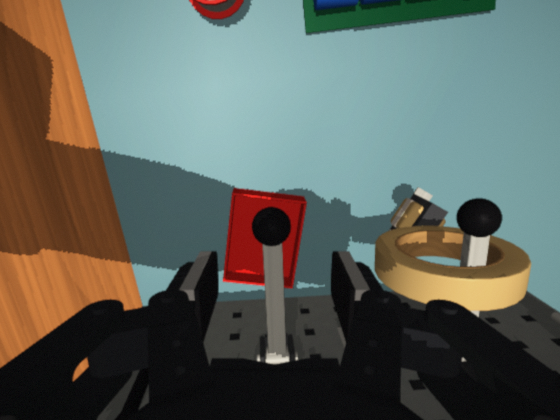

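Call:
step_arm(series=[{"translation": [-0.002, 0.03, 0], "roll": -2.4, "grip": 0.6}, {"translation": [0, 0.03, 0], "roll": 0, "grip": 0.6}, {"translation": [0, 0.03, 0], "roll": 0, "grip": 0.6}, {"translation": [0, 0.011, 0], "roll": 0, "grip": 0.5}, {"translation": [0, 0, 0], "roll": 0, "grip": 0.5}], newtons=25)

```text
clock: 15.8
tool_pos: [0.4847, -0.0872, 0.2209]
orientation: [[0.997, 0.047, 0.066], [-0.066, -0.006, 0.998], [0.047, -0.999, -0.002]]
wrist_force: [0.2, -0.9, 0.8]
gripper_width: 0.0424
```

```bash
python3 -c "
from h import *
pf()
cv2.imwrite('pics/w12.png',snapshot('wrist'))"
```

```text
n 0.1468 e -0.0684 z 0.2209 F [ 0.2 -0.9  0.8] w 0.0424
```

View pics/w12.png

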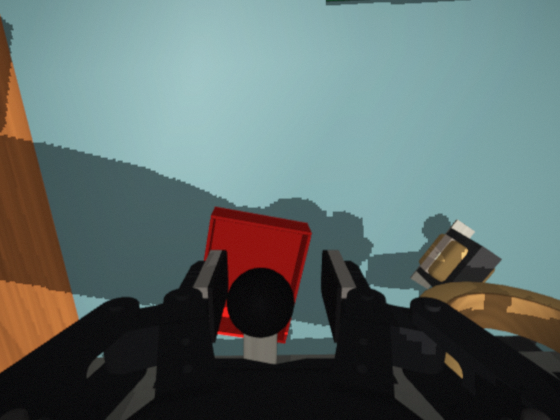

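Call:
step_arm(series=[{"translation": [-0.005, 0, 0], "roll": 0, "grip": 0.4}, {"translation": [0, 0, 0], "roll": 0, "grip": 0.2}, {"translation": [0, 0, 0], "roll": 0, "grip": 0}, {"translation": [0, 0, 0], "roll": 0, "grip": 0}, {"translation": [0, -0.005, 0], "roll": 0, "grip": 0}])

```text
clock: 16.48
tool_pos: [0.4787, -0.087, 0.2287]
orientation: [[0.997, 0.049, 0.065], [-0.065, -0.007, 0.998], [0.049, -0.999, -0.004]]
wrist_force: [0.6, -1.7, -2.6]
gripper_width: 0.0261
```

```bash
python3 -c "
from h import *
pf()"
```

```text
n 0.1465 e -0.0744 z 0.2287 F [ 0.6 -1.7 -2.6] w 0.0261
```

Call:
step_arm(series=[{"translation": [0.0005, -0.0216, -0.0037], "roll": 0, "grip": 0}, {"translation": [0.0005, -0.0205, -0.008], "roll": 0, "grip": 0}, {"translation": [0.0005, -0.0185, -0.0118], "roll": 0, "grip": 0}, {"translation": [0.0005, -0.0157, -0.0153], "roll": 0, "grip": 0}, {"translation": [0.0005, -0.0124, -0.018], "roll": 0, "grip": 0}])

```text
clock: 17.1
tool_pos: [0.4734, -0.1437, 0.3215]
orientation: [[0.997, 0.05, 0.063], [-0.062, -0.006, 0.998], [0.05, -0.999, -0.003]]
wrist_force: [-1.3, -0.8, -7.1]
gripper_width: 0.0259
```

```bash
python3 -c "
from h import *
pf()"
```

```text
n 0.0896 e -0.0747 z 0.3215 F [-1.3 -0.8 -7.1] w 0.0259
```

Call:
step_arm(series=[{"translation": [0.0003, -0.006, -0.019], "roll": 0, "grip": 0}, {"translation": [0, -0.001, -0.015], "roll": 0, "grip": 0}, {"translation": [0, 0, -0.007], "roll": 0, "grip": 0}, {"translation": [0, 0, -0.003], "roll": 0, "grip": 0}, {"translation": [0, 0, 0], "roll": 0, "grip": 0}])

```text
clock: 17.73
tool_pos: [0.4694, -0.1899, 0.3337]
orientation: [[0.997, 0.054, 0.063], [-0.063, -0.005, 0.998], [0.054, -0.999, -0.002]]
wrist_force: [-1.0, 1.0, -1.7]
gripper_width: 0.0259
```

```bash
python3 -c "
from h import *
pf()"
```

```text
n 0.0432 e -0.0748 z 0.3337 F [-1.   1.  -1.7] w 0.0259
```

Call:
step_arm(series=[{"translation": [0, 0, 0], "roll": 0, "grip": 0.5}, {"translation": [0, 0, 0], "roll": 0, "grip": 0.6}, {"translation": [0, 0, 0.001], "roll": 0, "grip": 0.6}, {"translation": [0.001, -0.03, 0.002], "roll": 0, "grip": 0.6}, {"translation": [0.002, -0.05, 0.01], "roll": 0, "grip": 0.6}])

```text
clock: 18.35
tool_pos: [0.469, -0.1762, 0.4121]
orientation: [[0.997, 0.049, 0.063], [-0.063, -0.003, 0.998], [0.049, -0.999, 0.0]]
wrist_force: [1.3, -0.4, 1.1]
gripper_width: 0.0514
```

Call:
step_arm(series=[{"translation": [0, -0.02, 0.03], "roll": 0, "grip": 0.6}, {"translation": [-0.02, 0, 0.05], "roll": 0, "grip": 0.6}, {"translation": [-0.05, 0, 0.02], "roll": 0, "grip": 0.6}, {"translation": [-0.05, 0, 0], "roll": 0, "grip": 0.6}, {"translation": [0, 0, 0], "roll": 0, "grip": 0.6}])

```text
clock: 18.98
tool_pos: [0.3528, -0.0647, 0.4291]
orientation: [[0.997, 0.056, 0.061], [-0.06, -0.006, 0.998], [0.056, -0.998, -0.002]]
wrist_force: [0.7, 0.0, -0.9]
gripper_width: 0.0513
```

```bash
python3 -c "
from h import *
pf()
s=snapshot('side')
cv2.imwrite('pics/s13.png',cv2.resize(s[85:235,165:365],None,fx=4,fy=4,interpolation=cv2.INTER_CUBIC))
cv2.imwrite('pics/w13.png',snapshot('wrist'))
t=snapshot('top');cv2.imwrite('pics/t13.png',t)
for th in(0,.06,.15,.25): print(th,proj('side',fr(.028+.11*np.sin(th),-.0708,.1624+.11*np.cos(th))))"
```

```text
n 0.1578 e -0.2018 z 0.4291 F [ 0.7  0.  -0.9] w 0.0513
0 [281.26554576 129.6631058 ]
0.06 [280.99488765 131.0545202 ]
0.15 [280.59165878 133.38034619]
0.25 [280.15186891 136.2802288 ]
```

View pics/s13.png

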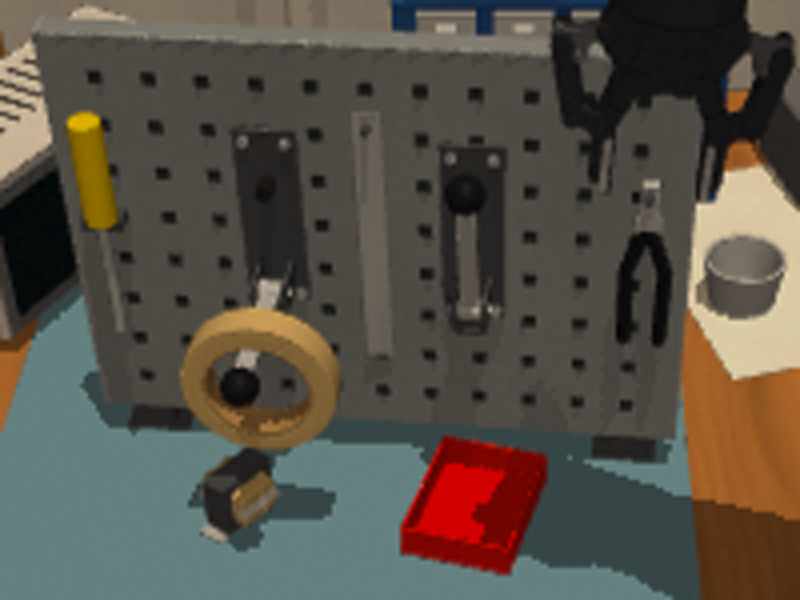

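View pics/t13.png

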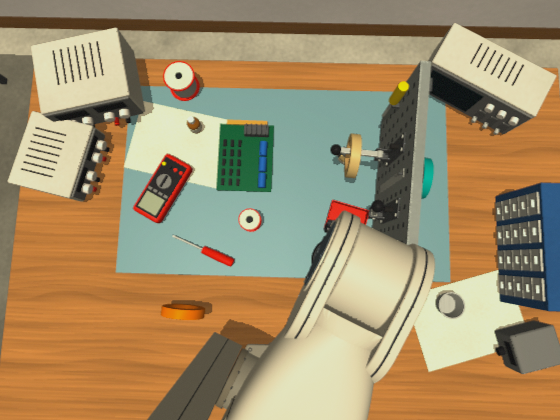

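```bash
python3 -c "
from h import *
t=cv2.imread('pics/t13.png');cv2.imwrite('pics/tc13.png',cv2.resize(t[120:240,320:420],None,fx=6,fy=6,interpolation=cv2.INTER_CUBIC))
for th in(0,.06,.15,.25): print(th,proj('top',fr(.028+.11*np.sin(th),-.0708,.1624+.11*np.cos(th))))
w=np.load('pw1.npy')"
```

```text
0 [384.65625555 206.3936939 ]
0.06 [381.653029  206.0718638]
0.15 [377.09784859 205.63628913]
0.25 [372.02060589 205.2235643 ]
```

View pics/tc13.png

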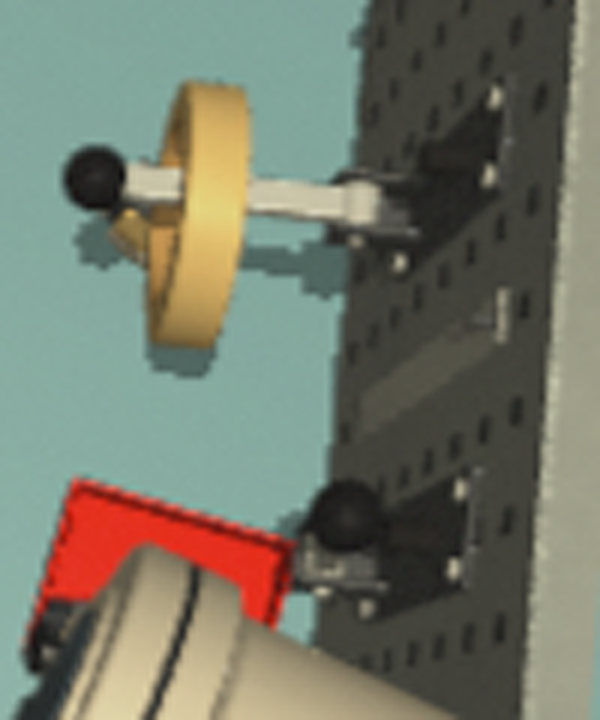

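View pics/w13.png

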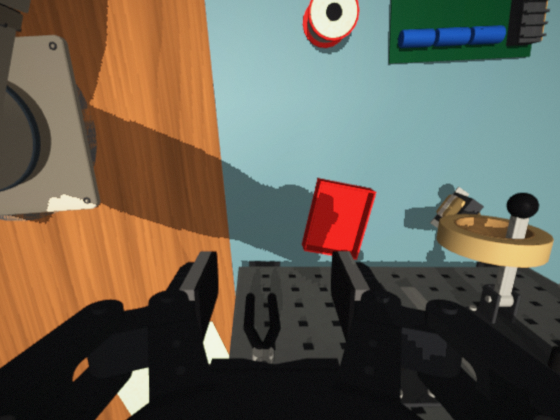

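```bash
python3 -c "
from h import *
pf();print(sign_off())"
```

```text
n 0.1568 e -0.1987 z 0.4284 F [-0.5  0.1 -0.2] w 0.0513
the job is handed in; nothing more can be done
None
```

The spare hook is folded down, the cream roll hangs on it, and the emptied hook is folded up against the panel. I handed the job in at about 19 s of the 61 s allowed; `sign_off` reports no verdict.

- **Spare hook and roll:** in the last side picture the spare ball sits within about 1 px of where a fully lowered arm should show. The roll hangs by its hole in mid-arm, about 90 mm out from the panel.
- **Emptied hook:** the side and top pictures agree on about 0.14 rad (limit 0.25). It is not fully flat, and I did not push it further.
- **Bystanders:** the tray, transformer and other bench things look unmoved against the first pictures. I checked this by eye, not by measurement.
- **Arm:** it stands clear of everything, with the wrist force near zero.
- **What went wrong:** the first pinch on the spare ball slipped off. The second, about 10 mm closer to the panel, held. The tool also picked up a tilt of about 3° along the way, which did no harm.

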